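# Clamp a lens barrel in the vee of a barrel vice

## Robot

A 7-joint arm with a two-finger parallel gripper is mounted at the origin on a cart in front of the work surface, level with it; the furniture and walls round the work are solid. World frame = base frame: x ahead of the robot, y to its left, z up, the work surface at z = 0. Lengths are in m, angles in rad, forces in N, time in s.
With the tool pointing down it reaches from about 0.425 to 0.825 m from the base axis. Payload 3.6 kg.
Tool frame: the origin (TCP) lies at the very end of the fingers, on their centre line; the grasp point (between the pads) lies 19 mm behind it (arm.grasp_offset is the distance from the TCP to the grasp point, in m); z points along the fingers, y is the line along which they close (so a half turn about z gives the same grasp; the last joint's range is limited). The gripper opens to 85 mm and grips with 20 to 120 N. Pads are 22 mm wide; open, the fingers measure 114 mm over their backs; the gripper's body (76 mm by 85 mm) begins 54 mm behind the grasp point. The pads swing forward as they close: fully open they stand 13 mm farther back than shut.
Start: joints at [-0.026, 0.615, -0.013, 1.423, 0.008, 1.103, -0.04], TCP at [0.65, 0, 0.231] pointing down, gripper open.
Joint ranges: [-3.12, 3.12], [-0.3, 2.06], [-1.34, 1.32], [0.26, 2.42], [-1.36, 4.5], [0.01, 1.98], [-2.84, 2.84]. Speed limits (rad/s): [2.79, 2.79, 3.14, 3.14, 3.14, 3.14, 3.14].

## Interface

Orientations are given as a rotation vector (axis times angle).
In Python, from plant import get_obs, cams, order, arm gives the robot as it stands.
- The arm moves only by the tool carry_out, never from a script. Its arguments are lists of equal length, an entry for each row: "jaw": the opening, from 0 (shut) to 1 (fully open); "delta_pos": the shift along the tool's x, y, z in m, a list of three; "turn": the turn, a rotation vector about the tool's x, y, z in degrees, a list of three. A call has 1 to 8 rows; each row is the pose to reach, as a shift and turn from the pose commanded when the call began, along the tool's axes at that moment; what a row does not reach only later rows make up. A row lasts 1/10 s, in which the tool goes at most 50 mm and 8.59 degrees, less where a joint would pass 70% of its speed; a pose out of reach is approached as far as the arm can. A call with a gripper value outside its range is refused whole. The fingers move at their own pace and stop on an object; "squeeze" is the grip in N (left out, the last holds). Time passes only in rows, so rows that repeat a pose let the fingers close. It gives the time, the measured TCP pose, the force, the opening and the grip force at its end, in the units of the state.
- get_obs(): the state, without advancing time (a new reading comes with each control period).
- cams.snapshot(name): name is "scene" or "side" or "wrist"; returns a dict with "color" (420x560x3 uint8, blue, green, red), "fx", "fy", "cx", "cy" (pixels), "xyz" and "orientation" of the camera in the world; the wrist camera has in their place "hand_eye" (4x4, takes a point from camera to tool coordinates, whose origin is the TCP and whose axes are the flange's). Camera axes: x right, y down, z forward; pixel columns grow to the right and rows downward; lengths in m; the calibration is good to about 2 mm. A picture is of the moment at which its call begins: read the wrist's pose just before it. There is no depth.
- order.finish_job(): hands the job in; it is judged then, once.
The state is a dict: "time": time; "q": joint angles; "qd": joint speeds; "joint_torque": joint torques, N m; "tool_pos": TCP position; "eef_rot": TCP orientation; "contact_force": force on the tool from outside, world axes, zero at the start; "ft_torque": the same for the moment, N m; "width": finger opening in m; "finger_force": force on a finger pad.
Only numpy, scipy, OpenCV 4.12 (cv2) and the standard library are available. Lean on these libraries where they do the work, as an engineer would, in place of code of your own. Each camera call takes 0.05 s, during which the arm holds its last target. There are 200 camera calls.

## Task

Clamp the bare metal lens barrel in the barrel vice: draw the sliding jaw fully back, stand the barrel upright on the bed between the jaw and the vee, then push the jaw up gently until it has slid the barrel into the vee, settled firmly against both faces, and leave it clamped there by the jaw alone. There is glass in the barrel, so keep it upright and never squeeze it hard, and leave the other things on the bench where they are.

Things in the scene. Friction and masses are not known exactly. Their poses are not given: they have to be found in the camera images.
- vice: barrel vice fixed to the bench: aluminium bed plate 200 (x) x 104 (y) x 14 mm, sliding jaw at its -x end, dark upright vee block at its +x end. Origin: centre of the plate's underside; x along the slide from jaw to vee, z up. Bed top at z = 14. Steel guide rails 12 mm high stand on the bed at y = +-35 to +-47, x = -98 to 26; between them it is flat and smooth.
- vee_seat (a point): point on the bed (vice x = 45, y = 0, z = 14) where the barrel's axis stands when it touches both faces of the vee. The 90 degree vee has a vertical axis and opens to -x, symmetric about y = 0: its mouth at x = 46 is 48 mm wide between the faces. The vee block spans x = 46 to 92, y = -44 to 44 and rises 40 mm above the bed.
- vee_left: hardened steel face plate of the vee on the vice's +y side, 32 mm long, 38 mm high, with two raised lands (3 to 13 and 27 to 37 mm above the bed). Origin on the bed at the middle of the face, x axis the face's outward normal (45 degrees to the slide), z up
- vee_right: the like face plate on the vice's -y side
- jaw (a joint): position of the jaw in m: 0 = fully back, larger = nearer the vee, stop at 0.085; 0.067 to 0.078 with the barrel clamped, as the pad is set. The slide is stiff: about 10 N moves it either way; left alone it holds back up to 10 N, so the barrel stays clamped. A push reads about 10 N as it slides, then rises steeply once both faces bear; 6 to 11 N above drag clamps well.
- jaw_front (a point): middle of the front face of the jaw block, at vice x = -55 mm + joint value, 22 mm above the bed. Before it stands the flat steel pad (44 mm wide, 16 to 28 mm above the bed) that pushes the barrel, on an adjusting screw: the pad's front is 5 to 15 mm ahead of this point, set differently each time and not measured, so where the jaw meets the barrel must be felt. The screw does not yield to pushing.
- thumb_plate (a point): middle of the top edge of the jaw's upright thumb plate, to push (on its -x face) or draw back (on its +x face) the jaw; 22 mm behind (-x of) point jaw_front. The plate is 8 mm thick in x, 36 mm wide, its top 82.5 mm above the bed. The jaw block in front of it is 41 mm high above the bed, 18 mm long; gussets behind are below 32 mm. So the plate's upper 41 mm are free on both sides.
- barrel: lens barrel, the only bare one: dark metal cylinder 36 mm in diameter and 46 mm high with a knurled ring, on it a bright aluminium neck 29 mm in diameter and 22 mm high with a lens in its top (68 mm in all). About 0.3 kg, smooth. Origin: centre of its underside, z along its axis. It starts upright on the bench.
- objective_case_1: bystander: objective in a clear canister with black screw base, 39 x 39 x 64 mm; origin at the centre of its underside
- objective_case_2: bystander: the like canister, 39 x 39 x 64 mm; origin at the centre of its underside
- lens_cleaner: bystander: small white bottle with red screw cap, 34 x 34 x 94 mm; origin at the centre of its underside
- cover_glass_box: bystander: small white box, 33 x 33 x 21 mm; origin at the centre of its underside
- filter_cube: bystander: black filter cube, 38 x 38 x 38 mm; origin at the centre of its underside

How it is judged:
By the outcome, as a careful person would: the job done as asked, in the order asked, and still so for the second after the job is handed in, with the robot touching nothing.
It also fails if it takes over 72 s, if anything falls off the work surface, if the arm or the gripper's body presses on something with over 40 N, if the wrist force passes 120 N, or if a joint passes its speed limit or range.

## Working session

There is one attempt and no reset: what is moved stays moved. The work goes in short steps, Python scripts to look and compute and a tool call to move; the robot and the scene stay as the last step left them, time stands still between calls to the robot, and variables do not carry over. Pictures are saved under pics/ and viewed, at most 10 in all, crops included, and the job is handed in when it is done.

Besides the shell and the picture viewer there is one more tool, called after "Emit:" by a JSON object that holds its "fn" and its "kwargs". carry_out: Moves the arm, as the interface text tells. Its arguments: {"type":"object","properties":{"jaw":{"type":"array"},"delta_pos":{"type":"array"},"turn":{"type":"array"},"squeeze":{"type":"number"}},"required":["jaw","delta_pos","turn"]}

```bash
mkdir -p pics; ls
python3 - <<'E'
from plant import get_obs,cams
import cv2,pickle
o=get_obs();print({k:o[k] for k in('time','tool_pos','eef_rot','width','contact_force')})
d={}
for n in('scene','side','wrist'):
    s=cams.snapshot(n);d[n]=s
    print(n,{k:v for k,v in s.items() if k!='color'})
    cv2.imwrite(f'pics/{n}0.png',s['color'])
pickle.dump((o,d),open('s0.pkl','wb'))
E
```

```text
pics
{'time': 0.0, 'tool_pos': array([6.49223738e-01, 3.38231938e-05, 2.30137562e-01]), 'eef_rot': array([-2.22009779, -2.22021819,  0.00286105]), 'width': 0.0854764259156415, 'contact_force': array([-0.31521149,  1.01748539,  0.49075174])}
scene {'fx': 460.00745235146616, 'fy': 460.00745235146616, 'cx': 277.70338256315875, 'cy': 205.42360411466044, 'xyz': array([0.20264628, 0.66506295, 0.9306597 ]), 'orientation': array([-0.70873265,  2.69427358, -0.99379209])}
side {'fx': 422.0909380893948, 'fy': 422.0909380893948, 'cx': 287.67803612857955, 'cy': 208.68855528362093, 'xyz': array([ 0.09155588, -0.72433018,  0.47421437]), 'orientation': array([-1.90695636,  0.54815175, -0.38513642])}
wrist {'fx': 374.13412495657917, 'fy': 374.13412495657917, 'cx': 283.52462828576927, 'cy': 208.93559240759734, 'hand_eye': array([[-5.20692679e-04, -9.52505202e-01, -3.04521871e-01,
         7.87516622e-02],
       [ 9.99999768e-01, -6.29371471e-04,  2.58723755e-04,
        -1.73867793e-04],
       [-4.38093100e-04, -3.04521665e-01,  9.52505309e-01,
        -1.42429569e-01],
       [ 0.00000000e+00,  0.00000000e+00,  0.00000000e+00,
         1.00000000e+00]])}
```

View pics/scene0.png

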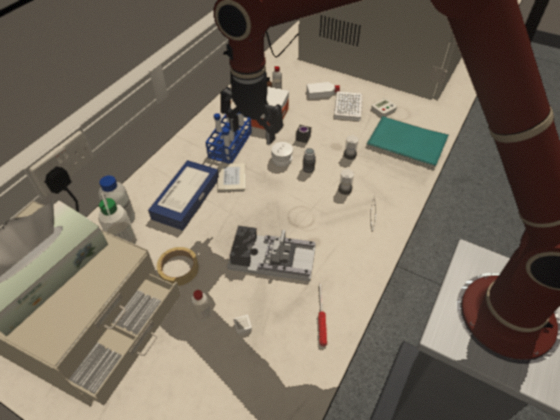

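View pics/side0.png

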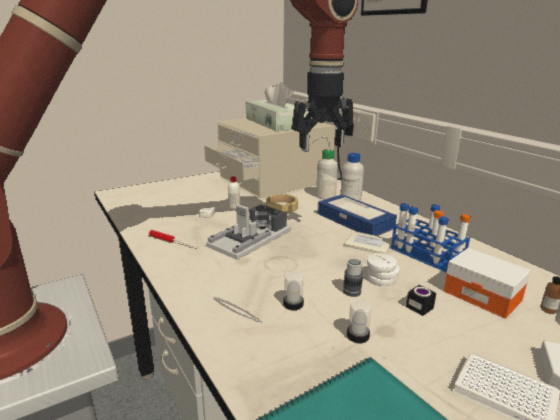

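Scene view: the vice is at about (275,255), vee to the left and jaw mid-plate; the dark bare barrel is at about (309,160). Side view: the barrel is at (353,277) and the vice at (250,228). I'll enlarge both.

Run:
```python
import cv2,pickle,numpy as np
o,d=pickle.load(open('s0.pkl','rb'))
a=cv2.resize(d['scene']['color'][130:290,220:330],None,fx=3.6,fy=3.6,interpolation=cv2.INTER_CUBIC)
b=cv2.resize(d['side']['color'][190:310,200:380],None,fx=2.2,fy=2.2,interpolation=cv2.INTER_CUBIC)
c=np.zeros((576,796,3),np.uint8);c[:576,:396]=a[:576,:396];c[:264,400:796]=b[:264,:396]
cv2.imwrite('pics/crop0.png',c)
```

```text
(no output)
```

View pics/crop0.png

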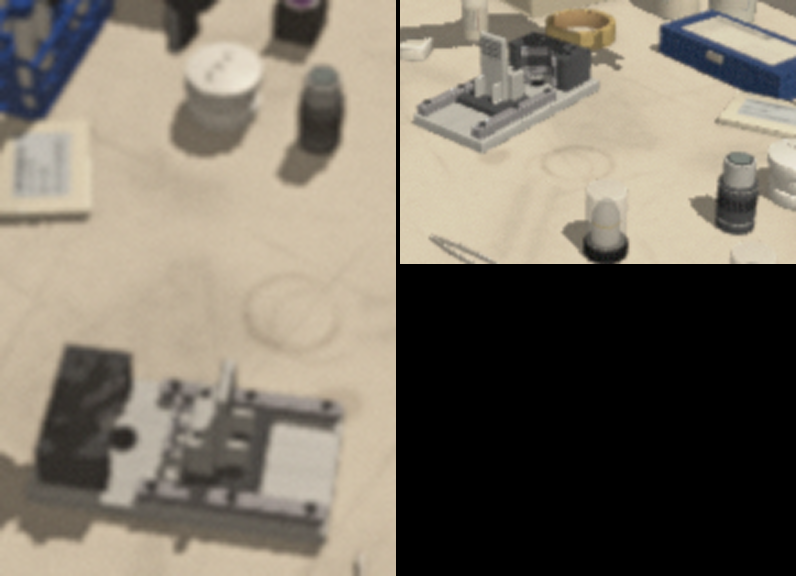

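```bash
cat > h.py <<'E'
import numpy as np,pickle
from scipy.spatial.transform import Rotation as R
from scipy.optimize import least_squares
def proj(s,P):
    p=(np.atleast_2d(P)-s['xyz'])@R.from_rotvec(s['orientation']).as_matrix()
    return np.c_[s['fx']*p[:,0]/p[:,2]+s['cx'],s['fy']*p[:,1]/p[:,2]+s['cy']]
def ray(s,u,z):
    d=R.from_rotvec(s['orientation']).apply([(u[0]-s['cx'])/s['fx'],(u[1]-s['cy'])/s['fy'],1])
    return s['xyz']+d*(z-s['xyz'][2])/d[2]
def vice(x,P):
    c,n=np.cos(x[2]),np.sin(x[2]); P=np.asarray(P,float)
    return np.c_[x[0]+c*P[:,0]-n*P[:,1],x[1]+n*P[:,0]+c*P[:,1],P[:,2]]
E
python3 - <<'E'
from h import *
o,d=pickle.load(open('s0.pkl','rb'));s=d['scene'];t=d['side']
S=lambda a:(220+a[0]/3.6,130+a[1]/3.6)
T=lambda a:(200+(a[0]-400)/2.2,190+a[1]/2.2)
print('rough',ray(s,S((200,440)),.014))
L=[((46,-44,54),(132,352)),((92,-44,54),(68,347)),((46,44,54),(108,486)),((92,44,54),(40,480)),((-98,-47,26),(341,402)),((-98,47,26),(326,512)),((-100,52,14),(325,527))]
P=np.array([l[0] for l in L])/1e3;U=np.array([S(l[1]) for l in L])
best=None
for y0 in np.arange(-3,3.1,1):
    f=least_squares(lambda x:(proj(s,vice(x,P))-U).ravel(),[.5,.1,y0],loss='soft_l1')
    if best is None or f.cost<best.cost:best=f
print(best.x,best.cost);print((proj(s,vice(best.x,P))-U).round(1))
x=best.x
# side check: rail end / plate corners
for p in [(-100,-52,14),(100,-52,14),(-100,52,14)]:
    q=proj(t,vice(x,np.array([p])/1e3))[0];print(p,400+(q[0]-200)*2.2,(q[1]-190)*2.2)
print('thumb crop px ray z=.0965',ray(s,S((229,362)),.0965))
# barrel: top centre, base centre
print('scene top',ray(s,S((323,77)),.068));print('side top',ray(t,T((740,158)),.068))
for n,b in (('x',ray(s,S((323,77)),.068)),):
    b[2]=0;q=proj(t,b)[0];print(400+(q[0]-200)*2.2,(q[1]-190)*2.2)
E
```

```text
rough [0.52726477 0.11707798 0.014     ]
[0.52918261 0.12747591 0.38977123] 17.14247269504108
[[-0.7  0.8]
 [-1.7  0.4]
 [-0.1 -6.1]
 [-1.  -6.5]
 [ 0.5 -1.3]
 [ 1.6  1. ]
 [ 2.3  1.5]]
(-100, -52, 14) 484.1627993564316 139.6181480730354
(100, -52, 14) 595.6425607886564 74.59762496189236
(-100, 52, 14) 411.64607867611306 112.16798531564042
thumb crop px ray z=.0965 [0.51177886 0.10543131 0.0965    ]
scene top [ 0.59296268 -0.18751007  0.068     ]
side top [ 0.59067097 -0.19470999  0.068     ]
731.1606219720976 219.03889433191856
```

Run:
```python
from h import *
o,d=pickle.load(open('s0.pkl','rb'));s=d['scene'];t=d['side']
S=lambda a:(220+a[0]/3.6,130+a[1]/3.6)
T=lambda a:(200+(a[0]-400)/2.2,190+a[1]/2.2)
L=[((46,-44,54),(132,352)),((92,-44,54),(68,347)),((46,44,14),(108,486)),((92,44,14),(40,480)),((-98,-47,26),(341,402)),((-98,47,26),(326,512)),((-100,52,14),(325,527))]
M=[((-100,-52,14),(484,146)),((100,-52,14),(600,83)),((-100,52,14),(416,116))]
P=np.array([l[0] for l in L])/1e3;U=np.array([S(l[1]) for l in L])
P2=np.array([l[0] for l in M])/1e3;U2=np.array([T(l[1]) for l in M])
f=least_squares(lambda x:np.r_[(proj(s,vice(x,P))-U).ravel(),(proj(t,vice(x,P2))-U2).ravel()],[.53,.127,.39],loss='soft_l1')
print(f.x,f.fun.reshape(-1,2).round(1).tolist());x=f.x
for nm,p in (('scene thumb',ray(s,S((229,364)),.0965)),('side',ray(t,T((494,36)),.0965))):
    e=p[:2]-x[:2];c,n=np.cos(x[2]),np.sin(x[2]);print(nm,p,'vice',c*e[0]+n*e[1],-n*e[0]+c*e[1])
print('vice->',vice(x,[[-.1,0,0],[.045,0,0]]))
print(d['wrist']['hand_eye'].shape, R.from_rotvec(o['eef_rot']).as_matrix().round(3).tolist())
```

```text
[0.53212401 0.12332125 0.35219608] [[-0.0, -1.3], [-0.9, -2.3], [0.1, 0.9], [0.0, -0.0], [0.7, -1.7], [0.3, 0.4], [1.0, 0.9], [0.2, -2.6], [0.6, -2.9], [-0.7, -2.1]]
scene thumb [0.51100328 0.10682246 0.0965    ] vice -0.025515702693078568 -0.008200239583611074
side [0.50305447 0.10589739 0.0965    ] vice -0.03329571113656921 -0.006326507411503006
vice-> [[0.43826227 0.08882525 0.        ]
 [0.57436179 0.13884444 0.        ]]
(4, 4) [[-0.0, 1.0, -0.003], [1.0, 0.0, -0.0], [-0.0, -0.003, -1.0]]
```

View pics/wrist0.png

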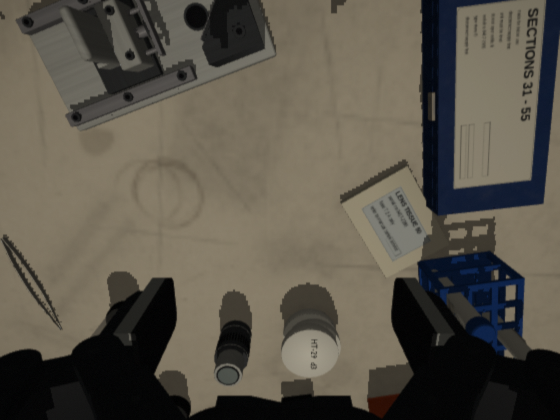

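The wrist view (image up is +y, right is +x) shows the vice at top left, the barrel top at (228,374), and a jar about 60 mm to its +x side. I'll turn the tool to the vice axes (x_tool = vice x) and go above the vice.

Emit:
{"fn": "carry_out", "kwargs": {"jaw": [0,0,0,0,0,0,0,0], "delta_pos": [[0.03,-0.02,0],[0.06,-0.04,0],[0.09,-0.06,0],[0.12,-0.09,0],[0.13,-0.098,0],[0.13,-0.098,0],[0.13,-0.098,0],[0.13,-0.098,0]], "turn": [[0,0,8.5],[0,0,17],[0,0,25.5],[0,0,34],[0,0,42.5],[0,0,51],[0,0,59.5],[0,0,68]]}}

```text
time: 0.95
tool_pos: [0.5516, 0.1303, 0.2311]
eef_rot: [-3.085, -0.591, 0.001]
contact_force: [0.0, -0.0, -0.1]
width: 0.0002
finger_force: 0.0
```

Emit:
{"fn": "carry_out", "kwargs": {"jaw": [0,0,0], "delta_pos": [[0,0,0],[0,0,0],[0,0,0]], "turn": [[0,0,1.8],[0,0,1.8],[0,0,1.8]]}}

```text
time: 1.25
tool_pos: [0.5519, 0.13, 0.2312]
eef_rot: [-3.092, -0.554, 0.001]
contact_force: [-0.2, 0.8, 0.3]
width: -0.0001
finger_force: 0.0
```

```bash
cat >> h.py <<'E'
def wsnap(name):
    from plant import get_obs,cams
    import cv2
    o=get_obs();s=cams.snapshot('wrist')
    M=R.from_rotvec(o['eef_rot']).as_matrix();H=s['hand_eye']
    s['xyz']=o['tool_pos']+M@H[:3,3];s['orientation']=R.from_matrix(M@H[:3,:3]).as_rotvec()
    pickle.dump((o,s),open(name+'.pkl','wb'));cv2.imwrite(f'pics/{name}.png',cv2.resize(s['color'],None,fx=1.4,fy=1.4,interpolation=cv2.INTER_CUBIC))
    print(o['time'],o['tool_pos'].round(4),M.round(3).tolist(),o['contact_force'].round(1),o['width']);return o,s
E
python3 -c "
from h import *
wsnap('w1')"
```

```text
1.25 [0.5519 0.13   0.2312] [[0.938, 0.347, -0.0], [0.347, -0.938, 0.0], [-0.0, -0.0, -1.0]] [-0.2  0.8  0.3] -0.00011336264870673902
```

View pics/w1.png

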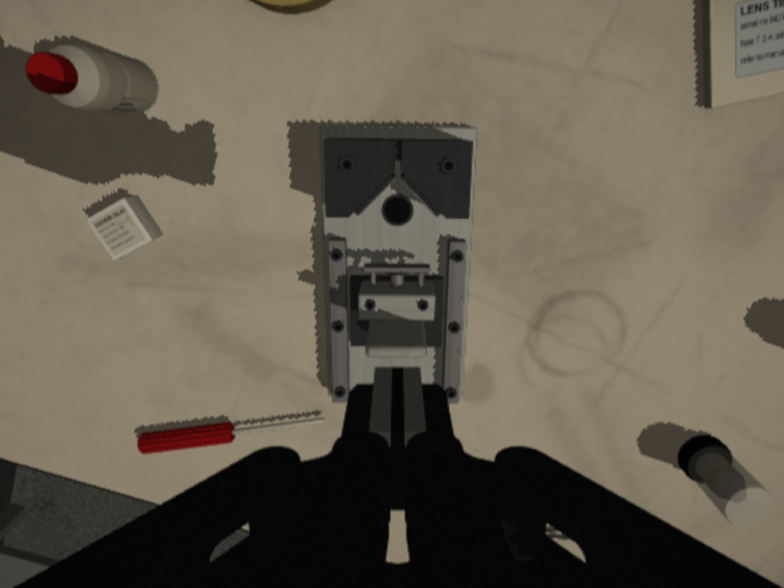

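The picture shows the vice squarely aligned. The vee block top has its corners at (323,139), (474,140), (325,217) and (472,218). The rail ends are at rows 240 and 402, the jaw block front is near row 281, the pad front at row 263, and the thumb plate top at rows 348–357.

Run:
```python
from h import *
o,s=pickle.load(open('w1.pkl','rb'))
L=[((46,44,54),(325,217)),((92,44,54),(323,139)),((46,-44,54),(472,218)),((92,-44,54),(474,140)),((-98,-47,26),(460,402)),((-98,47,26),(331,402)),((26,-47,26),(467,240)),((26,47,26),(329,239)),((100,-52,14),(476,127))]
P=np.array([l[0] for l in L])/1e3;U=np.array([l[1] for l in L])/1.4
f=least_squares(lambda x:(proj(s,vice(x,P))-U).ravel(),[.532,.123,.352],loss='soft_l1')
x=f.x;print(x,f.fun.reshape(-1,2).round(1).tolist())
def tv(p):
    e=p[:2]-x[:2];c,n=np.cos(x[2]),np.sin(x[2]);return np.array([c*e[0]+n*e[1],-n*e[0]+c*e[1]]).round(4)
print('tcp',tv(o['tool_pos']))
print('thumb front top',tv(ray(s,(397/1.4,348/1.4),.0965)),'back',tv(ray(s,(397/1.4,357/1.4),.0965)))
print('block front',tv(ray(s,(397/1.4,281/1.4),.055)),'pad',tv(ray(s,(397/1.4,264/1.4),.042)))
print('hole',tv(ray(s,(397/1.4,210/1.4),.014)))
np.save('vice.npy',x)
```

```text
[0.53128146 0.12309124 0.34628744] [[0.7, -0.1], [0.2, -0.3], [-1.7, -0.0], [-0.3, -0.2], [-0.7, 1.1], [1.6, 0.4], [0.1, 0.3], [-0.8, 0.3], [1.4, -1.1]]
tcp [ 0.0217 -0.0005]
thumb front top [-0.0222 -0.0001] back [-0.0279 -0.0001]
block front [0.0057 0.0002] pad [0.0134 0.0002]
hole [0.0443 0.0005]
```

Emit:
{"fn": "carry_out", "kwargs": {"jaw": [0,0,0,0,0], "delta_pos": [[0,0,0.05],[0,0,0.1],[-0.01,0,0.15],[-0.015,0,0.165],[-0.02,0,0.165]], "turn": [[0,0,0.45],[0,0,0.45],[0,0,0.45],[0,0,0.45],[0,0,0.45]]}}

```text
time: 1.8
tool_pos: [0.5308, 0.1225, 0.0635]
eef_rot: [3.095, 0.54, -0.011]
contact_force: [0.3, -0.2, 1.3]
width: 0.0003
finger_force: 0.0
```

Emit:
{"fn": "carry_out", "kwargs": {"jaw": [0,0,0,0,0,0,0,0], "delta_pos": [[-0.006,0,0],[-0.012,0,0],[-0.018,0,0],[-0.024,0,0],[-0.03,0,0],[-0.036,0,0],[-0.042,0,0],[-0.048,0,0]], "turn": [[0,0,0],[0,0,0],[0,0,0],[0,0,0],[0,0,0],[0,0,0],[0,0,0],[0,0,0]]}}

```text
time: 2.6
tool_pos: [0.4964, 0.1094, 0.0692]
eef_rot: [-3.094, -0.541, -0.032]
contact_force: [9.4, 4.5, -5.6]
width: -0.0
finger_force: 5.1
```

Emit:
{"fn": "carry_out", "kwargs": {"jaw": [0,0,0,0,0], "delta_pos": [[-0.006,0,0],[-0.012,0,0],[-0.018,0,0],[-0.02,0,0],[-0.02,0,0]], "turn": [[0,0,0],[0,0,0],[0,0,0],[0,0,0],[0,0,0]]}}

```text
time: 3.1
tool_pos: [0.4769, 0.1024, 0.0691]
eef_rot: [-3.094, -0.54, -0.029]
contact_force: [8.4, 3.6, -2.4]
width: -0.0001
finger_force: 4.3
```

Emit:
{"fn": "carry_out", "kwargs": {"jaw": [0,0,0,0,0], "delta_pos": [[-0.004,0,0],[-0.008,0,0],[-0.01,0,0],[-0.01,0,0],[-0.01,0,0]], "turn": [[0,0,0],[0,0,0],[0,0,0],[0,0,0],[0,0,0]]}}

```text
time: 3.6
tool_pos: [0.4732, 0.1008, 0.07]
eef_rot: [-3.093, -0.542, -0.048]
contact_force: [14.6, 6.4, -6.1]
width: 0.0001
finger_force: 7.9
```

Emit:
{"fn": "carry_out", "kwargs": {"jaw": [0,0,0,0], "delta_pos": [[-0.004,0,0],[-0.006,0,0],[-0.006,0,0],[-0.006,0,0]], "turn": [[0,0,0],[0,0,0],[0,0,0],[0,0,0]]}}

```text
time: 4.0
tool_pos: [0.4734, 0.1006, 0.071]
eef_rot: [-3.093, -0.543, -0.068]
contact_force: [20.7, 9.1, -8.7]
width: 0.0001
finger_force: 11.4
```

Emit:
{"fn": "carry_out", "kwargs": {"jaw": [0,0,0,0,0,0,0,0], "delta_pos": [[0.035,0,0],[0.035,0,-0.04],[0.036,0,-0.09],[0.036,0.04,-0.12],[0.036,0.08,-0.14],[0.036,0.125,-0.14],[0.036,0.17,-0.14],[0.036,0.215,-0.14]], "turn": [[0,0,0],[0,0,0],[0,0,0],[0,0,0],[0,0,0],[0,0,0],[0,0,0],[0,0,0]]}}

```text
time: 4.8
tool_pos: [0.5613, -0.097, 0.2083]
eef_rot: [3.094, 0.54, 0.005]
contact_force: [1.3, -0.7, -0.3]
width: 0.0002
finger_force: 0.0
```

Emit:
{"fn": "carry_out", "kwargs": {"jaw": [0.8,0.8,0.8,0.8,0.8], "delta_pos": [[0,0.045,0],[0,0.08,0],[0,0.098,0],[0,0.098,0],[0,0.098,0]], "turn": [[0,0,0],[0,0,0],[0,0,0],[0,0,0],[0,0,0]]}}

```text
time: 5.3
tool_pos: [0.5936, -0.1869, 0.2071]
eef_rot: [-3.094, -0.539, -0.002]
contact_force: [-0.9, 0.4, 0.4]
width: 0.0681
finger_force: 0.0
```

```bash
python3 -c "
from h import *
wsnap('w2')"
```

```text
5.3 [ 0.5936 -0.1869  0.2071] [[0.941, 0.338, 0.001], [0.338, -0.941, 0.001], [0.001, -0.001, -1.0]] [-0.9  0.4  0.4] 0.06814638282789574
```

View pics/w2.png

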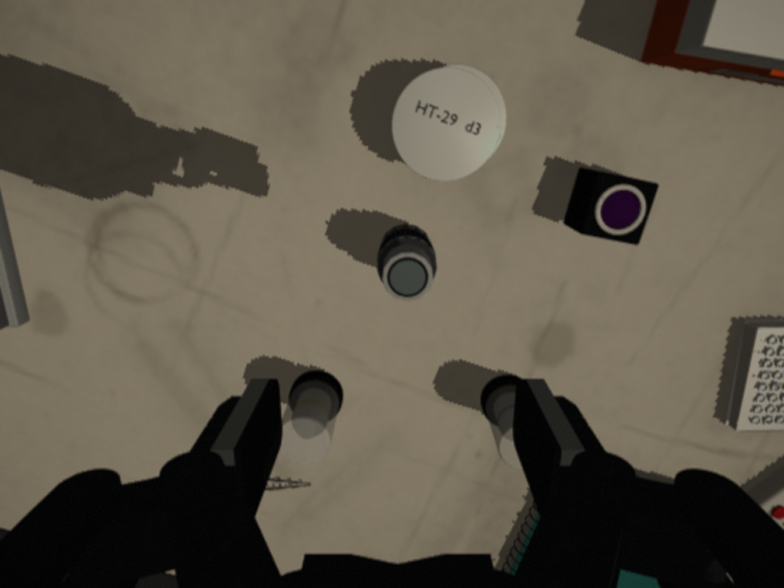

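The barrel's lens top is centred at (407,277). The canister bases are at (316,397) and (508,397), and the cube and jar are clear to the side.

Run:
```python
from h import *
o,s=pickle.load(open('w2.pkl','rb'));M=R.from_rotvec(o['eef_rot']).as_matrix()
for n,u,z in(('barrel',(407,277),.068),('c1',(316,397),.01),('c2',(508,397),.01),('jar',(450,122),.03),('cube',(620,209),.038)):
    p=ray(s,np.array(u)/1.4,z);print(n,p.round(4),'tool',(M.T@(p-o['tool_pos'])).round(4))
```

```text
barrel [ 0.5928 -0.1922  0.068 ] tool [-0.0027  0.0048  0.139 ]
c1 [ 0.4701 -0.1677  0.01  ] tool [-0.11   -0.0597  0.197 ]
c2 [ 0.5172 -0.299   0.01  ] tool [-0.11    0.0798  0.1969]
jar [ 0.6791 -0.188   0.03  ] tool [0.0799 0.03   0.1771]
cube [ 0.6671 -0.3003  0.038 ] tool [0.0306 0.1317 0.169 ]
```

Emit:
{"fn": "carry_out", "kwargs": {"jaw": [0.8,0.8,0.8,0.8,0.8,0.8], "delta_pos": [[-0.003,0.005,0.04],[-0.003,0.005,0.08],[-0.003,0.005,0.12],[-0.003,0.005,0.16],[-0.003,0.005,0.185],[-0.003,0.005,0.185]], "turn": [[0,0,0],[0,0,0],[0,0,0],[0,0,0],[0,0,0],[0,0,0]]}}

```text
time: 5.95
tool_pos: [0.5899, -0.1896, 0.0179]
eef_rot: [-3.089, -0.542, 0.011]
contact_force: [-0.6, 0.9, -0.9]
width: 0.0684
finger_force: 0.0
```

Emit:
{"fn": "carry_out", "kwargs": {"jaw": [0.6,0.5,0.4,0.3,0.3,0.3,0.3], "delta_pos": [[0,0,0],[0,0,0],[0,0,0],[0,0,0],[0,0,0],[0,0,0],[0,0,0]], "turn": [[0,0,0],[0,0,0],[0,0,0],[0,0,0],[0,0,0],[0,0,0],[0,0,0]], "squeeze": 20}}

```text
time: 6.65
tool_pos: [0.5943, -0.1934, 0.0237]
eef_rot: [3.094, 0.539, 0.006]
contact_force: [-0.2, 1.7, 8.2]
width: 0.0351
finger_force: 20.4
```

Emit:
{"fn": "carry_out", "kwargs": {"jaw": [0.3,0.3,0.3,0.3,0.3], "delta_pos": [[0,0,-0.01],[0,0,-0.03],[0,0,-0.06],[0,0,-0.12],[0,0,-0.12]], "turn": [[0,0,0],[0,0,0],[0,0,0],[0,0,0],[0,0,0]]}}

```text
time: 7.15
tool_pos: [0.5957, -0.1953, 0.1475]
eef_rot: [3.089, 0.537, 0.015]
contact_force: [1.6, -0.7, -2.2]
width: 0.035
finger_force: 20.9
```

Emit:
{"fn": "carry_out", "kwargs": {"jaw": [0.3,0.3,0.3], "delta_pos": [[0,0,0],[0,0,0],[0,0,0]], "turn": [[0,0,0],[0,0,0],[0,0,0]]}}

```text
time: 7.45
tool_pos: [0.5909, -0.1925, 0.1389]
eef_rot: [-3.092, -0.539, 0.007]
contact_force: [0.2, -0.5, -3.0]
width: 0.0355
finger_force: 20.9
```

Emit:
{"fn": "carry_out", "kwargs": {"jaw": [0.3,0.3,0.3,0.3,0.3,0.3,0.3,0.3], "delta_pos": [[0.003,-0.015,0],[0.01,-0.045,0],[0.018,-0.08,0],[0.026,-0.12,0],[0.034,-0.16,0],[0.042,-0.2,0],[0.05,-0.24,0],[0.058,-0.275,0]], "turn": [[0,0,0],[0,0,0],[0,0,0],[0,0,0],[0,0,0],[0,0,0],[0,0,0],[0,0,0]]}}

```text
time: 8.25
tool_pos: [0.5522, 0.089, 0.1402]
eef_rot: [-3.092, -0.543, 0.005]
contact_force: [0.4, 0.4, -2.9]
width: 0.0354
finger_force: 20.8
```

Emit:
{"fn": "carry_out", "kwargs": {"jaw": [0.3,0.3,0.3,0.3,0.3,0.3], "delta_pos": [[0.004,-0.02,0],[0.006,-0.032,0],[0.008,-0.04,0],[0.008,-0.042,0],[0.008,-0.042,0],[0.008,-0.042,0]], "turn": [[0,0,0],[0,0,0],[0,0,0],[0,0,0],[0,0,0],[0,0,0]]}}

```text
time: 8.85
tool_pos: [0.548, 0.1254, 0.1414]
eef_rot: [3.095, 0.534, 0.0]
contact_force: [0.6, 1.3, -3.7]
width: 0.0353
finger_force: 20.9
```

Run:
```python
from h import *
o,s=wsnap('w3');x=np.load('vice.npy');e=o['tool_pos'][:2]-x[:2];c,n=np.cos(x[2]),np.sin(x[2]);print(c*e[0]+n*e[1],-n*e[0]+c*e[1])
```

```text
8.85 [0.548  0.1254 0.1414] [[0.942, 0.335, 0.0], [0.335, -0.942, -0.001], [-0.0, 0.001, -1.0]] [ 0.6  1.3 -3.7] 0.035334644017681875
0.016454747681079056 -0.0035283660741925508
```

View pics/w3.png

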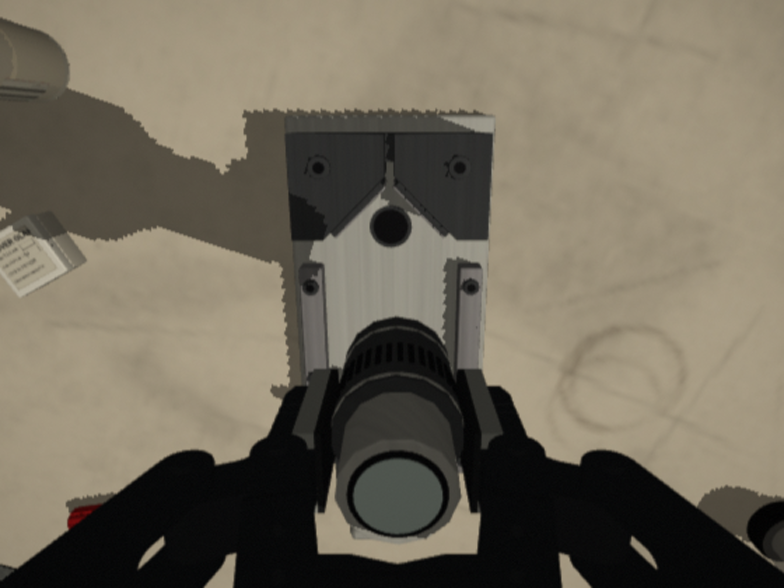

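The barrel hangs upright in the grip over the bed. The vee hole at column 390 against the hand at 397 means a 3 mm shift in y. Now I'll lower it.

Emit:
{"fn": "carry_out", "kwargs": {"jaw": [0.3,0.3,0.3,0.3,0.3,0.3,0.3], "delta_pos": [[0,-0.002,0.02],[0,-0.003,0.045],[0,-0.003,0.07],[0,-0.003,0.085],[0,-0.003,0.092],[0,-0.003,0.094],[0,-0.003,0.094]], "turn": [[0,0,0],[0,0,0],[0,0,0],[0,0,0],[0,0,0],[0,0,0],[0,0,0]]}}

```text
time: 9.6
tool_pos: [0.5473, 0.1297, 0.0477]
eef_rot: [3.095, 0.538, 0.002]
contact_force: [-0.1, 1.0, -2.2]
width: 0.0354
finger_force: 20.8
```

Emit:
{"fn": "carry_out", "kwargs": {"jaw": [0.3,0.3,0.3,0.3,0.3], "delta_pos": [[0,0,0.002],[0,0,0.004],[0,0,0.006],[0,0,0.008],[0,0,0.008]], "turn": [[0,0,0],[0,0,0],[0,0,0],[0,0,0],[0,0,0]]}}

```text
time: 10.1
tool_pos: [0.5464, 0.1301, 0.0391]
eef_rot: [-3.095, -0.539, 0.001]
contact_force: [0.3, 0.4, -3.3]
width: 0.0351
finger_force: 20.8
```

Emit:
{"fn": "carry_out", "kwargs": {"jaw": [0.3,0.3,0.3,0.3], "delta_pos": [[0,0,0.001],[0,0,0.002],[0,0,0.003],[0,0,0.003]], "turn": [[0,0,0],[0,0,0],[0,0,0],[0,0,0]]}}

```text
time: 10.5
tool_pos: [0.5468, 0.1301, 0.0377]
eef_rot: [-3.094, -0.539, -0.001]
contact_force: [-2.6, 0.7, 6.1]
width: 0.0352
finger_force: 21.7
```

Emit:
{"fn": "carry_out", "kwargs": {"jaw": [0.42,0.46,0.5,0.55,0.6,0.6,0.6], "delta_pos": [[0,0,-0.001],[0,0,-0.002],[0,0,-0.002],[0,0,-0.002],[0,0,-0.002],[0,0,-0.002],[0,0,-0.002]], "turn": [[0,0,0],[0,0,0],[0,0,0],[0,0,0],[0,0,0],[0,0,0],[0,0,0]]}}

```text
time: 11.2
tool_pos: [0.5466, 0.13, 0.0382]
eef_rot: [3.095, 0.539, -0.0]
contact_force: [-0.5, -0.3, 0.9]
width: 0.0516
finger_force: 0.0
```

Emit:
{"fn": "carry_out", "kwargs": {"jaw": [0.6,0.6,0.6,0.6,0.6,0.6], "delta_pos": [[0,0,-0.01],[0,0,-0.03],[0,0,-0.06],[0,0,-0.1],[0,0,-0.14],[0,0,-0.14]], "turn": [[0,0,0],[0,0,0],[0,0,0],[0,0,0],[0,0,0],[0,0,0]]}}

```text
time: 11.8
tool_pos: [0.5507, 0.1303, 0.1848]
eef_rot: [-3.094, -0.538, -0.021]
contact_force: [-0.3, 0.1, -0.1]
width: 0.0511
finger_force: 0.0
```

Run:
```python
from h import *
o,s=wsnap('w4');x=np.load('vice.npy');e=o['tool_pos'][:2]-x[:2];c,n=np.cos(x[2]),np.sin(x[2]);print(c*e[0]+n*e[1],-n*e[0]+c*e[1])
```

```text
11.8 [0.5507 0.1303 0.1848] [[0.941, 0.338, 0.013], [0.338, -0.941, 0.003], [0.013, 0.001, -1.0]] [-0.3  0.1 -0.1] 0.05109551523836168
0.020694319321651708 0.0001715014599433743
```

View pics/w4.png

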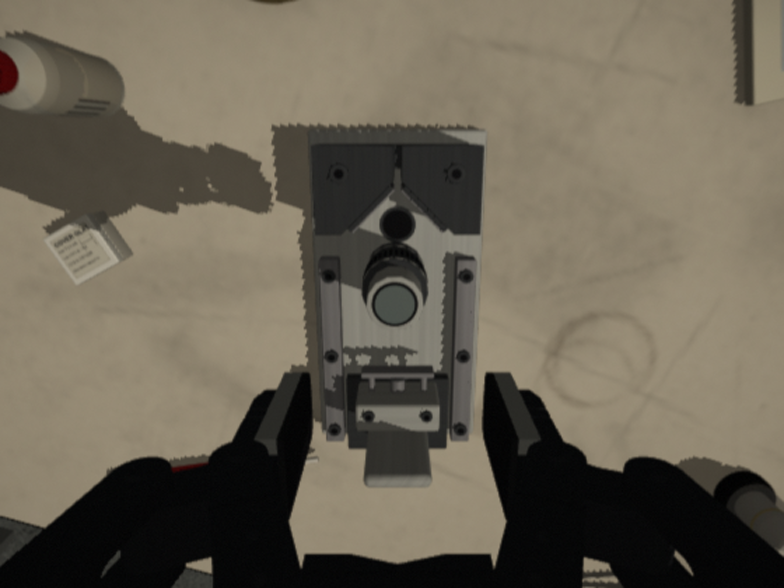

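The barrel stands upright and centred on the bed with the jaw fully back. Next I'll close the fingers and go behind the thumb plate.

Emit:
{"fn": "carry_out", "kwargs": {"jaw": [0,0,0,0,0,0,0,0], "delta_pos": [[-0.03,0,0],[-0.07,0,0],[-0.105,0,0],[-0.125,0,0.01],[-0.125,0,0.05],[-0.125,0,0.085],[-0.125,0,0.112],[-0.125,0,0.112]], "turn": [[0,0,0],[0,0,0],[0,0,0],[0,0,0],[0,0,0],[0,0,0],[0,0,0],[0,0,0]]}}

```text
time: 12.65
tool_pos: [0.4259, 0.0872, 0.0634]
eef_rot: [3.095, 0.538, -0.014]
contact_force: [-0.8, 0.1, 0.2]
width: -0.0003
finger_force: 0.0
```

Emit:
{"fn": "carry_out", "kwargs": {"jaw": [0,0], "delta_pos": [[0,0,0],[0,0,0]], "turn": [[0,0,0],[0,0,0]]}}

```text
time: 12.85
tool_pos: [0.4297, 0.0879, 0.0673]
eef_rot: [-3.095, -0.539, -0.003]
contact_force: [0.6, 0.4, 0.6]
width: 0.0001
finger_force: 0.0
```

Emit:
{"fn": "carry_out", "kwargs": {"jaw": [0,0,0,0,0,0,0,0], "delta_pos": [[0.007,0,0],[0.014,0,0],[0.02,0,0],[0.025,0,0],[0.03,0,0],[0.035,0,0],[0.04,0,0],[0.045,0,0]], "turn": [[0,0,0],[0,0,0],[0,0,0],[0,0,0],[0,0,0],[0,0,0],[0,0,0],[0,0,0]]}}

```text
time: 13.65
tool_pos: [0.465, 0.1014, 0.0657]
eef_rot: [-3.095, -0.538, 0.023]
contact_force: [-9.9, -3.3, 5.2]
width: -0.0001
finger_force: 5.1
```

Emit:
{"fn": "carry_out", "kwargs": {"jaw": [0,0,0,0,0,0], "delta_pos": [[0.003,0,0],[0.006,0,0],[0.009,0,0],[0.012,0,0],[0.015,0,0],[0.018,0,0]], "turn": [[0,0,0],[0,0,0],[0,0,0],[0,0,0],[0,0,0],[0,0,0]]}}

```text
time: 14.25
tool_pos: [0.4816, 0.1073, 0.0657]
eef_rot: [-3.095, -0.538, 0.024]
contact_force: [-9.9, -3.1, 6.0]
width: 0.0001
finger_force: 5.5
```

Emit:
{"fn": "carry_out", "kwargs": {"jaw": [0,0,0,0,0,0,0,0], "delta_pos": [[0.002,0,0],[0.004,0,0],[0.006,0,0],[0.008,0,0],[0.01,0,0],[0.012,0,0],[0.014,0,0],[0.016,0,0]], "turn": [[0,0,0],[0,0,0],[0,0,0],[0,0,0],[0,0,0],[0,0,0],[0,0,0],[0,0,0]]}}

```text
time: 15.05
tool_pos: [0.4966, 0.1127, 0.0657]
eef_rot: [-3.095, -0.538, 0.024]
contact_force: [-11.0, -4.0, 5.9]
width: -0.0
finger_force: 5.5
```

Emit:
{"fn": "carry_out", "kwargs": {"jaw": [0,0,0,0,0,0], "delta_pos": [[0.001,0,0],[0.002,0,0],[0.003,0,0],[0.004,0,0],[0.005,0,0],[0.006,0,0]], "turn": [[0,0,0],[0,0,0],[0,0,0],[0,0,0],[0,0,0],[0,0,0]]}}

```text
time: 15.65
tool_pos: [0.5022, 0.1147, 0.0656]
eef_rot: [-3.095, -0.538, 0.024]
contact_force: [-10.2, -3.3, 6.5]
width: 0.0003
finger_force: 5.5
```

Emit:
{"fn": "carry_out", "kwargs": {"jaw": [0,0,0,0,0], "delta_pos": [[0.001,0,0],[0.002,0,0],[0.003,0,0],[0.004,0,0],[0.005,0,0]], "turn": [[0,0,0],[0,0,0],[0,0,0],[0,0,0],[0,0,0]]}}

```text
time: 16.15
tool_pos: [0.5056, 0.1159, 0.0654]
eef_rot: [3.095, 0.538, -0.029]
contact_force: [-12.0, -4.5, 7.1]
width: 0.0002
finger_force: 6.6
```

Emit:
{"fn": "carry_out", "kwargs": {"jaw": [0,0,0], "delta_pos": [[0.001,0,0],[0.002,0,0],[0.003,0,0]], "turn": [[0,0,0],[0,0,0],[0,0,0]]}}

```text
time: 16.45
tool_pos: [0.5067, 0.1163, 0.0651]
eef_rot: [3.095, 0.537, -0.035]
contact_force: [-15.0, -6.1, 9.3]
width: -0.0001
finger_force: 8.2
```

Emit:
{"fn": "carry_out", "kwargs": {"jaw": [0,0,0], "delta_pos": [[0.001,0,0],[0.002,0,0],[0.002,0,0]], "turn": [[0,0,0],[0,0,0],[0,0,0]]}}

```text
time: 16.75
tool_pos: [0.5066, 0.1164, 0.0648]
eef_rot: [3.095, 0.537, -0.042]
contact_force: [-16.7, -6.0, 9.2]
width: -0.0001
finger_force: 9.0
```

Emit:
{"fn": "carry_out", "kwargs": {"jaw": [0,0,0], "delta_pos": [[0.001,0,0],[0.002,0,0],[0.002,0,0]], "turn": [[0,0,0],[0,0,0],[0,0,0]]}}

```text
time: 17.05
tool_pos: [0.5066, 0.1164, 0.0645]
eef_rot: [3.095, 0.537, -0.048]
contact_force: [-19.1, -6.9, 11.6]
width: 0.0001
finger_force: 10.5
```

Emit:
{"fn": "carry_out", "kwargs": {"jaw": [0,0,0,0,0,0,0], "delta_pos": [[-0.008,0,0],[-0.016,0,0],[-0.026,0,0],[-0.038,0,0],[-0.045,0,0],[-0.05,0,0],[-0.05,0,0]], "turn": [[0,0,0],[0,0,0],[0,0,0],[0,0,0],[0,0,0],[0,0,0],[0,0,0]]}}

```text
time: 17.75
tool_pos: [0.4731, 0.1037, 0.0665]
eef_rot: [-3.095, -0.539, -0.001]
contact_force: [0.2, 0.3, -0.2]
width: 0.0004
finger_force: 0.0
```

Emit:
{"fn": "carry_out", "kwargs": {"jaw": [0,0,0,0,0], "delta_pos": [[0,0,-0.04],[0,0,-0.08],[0,0,-0.12],[0,0,-0.12],[0,0,-0.12]], "turn": [[0,0,0],[0,0,0],[0,0,0],[0,0,0],[0,0,0]]}}

```text
time: 18.25
tool_pos: [0.4741, 0.1042, 0.1871]
eef_rot: [-3.094, -0.54, -0.005]
contact_force: [-0.6, -0.2, -1.2]
width: -0.0002
finger_force: 0.0
```

Run:
```python
from h import *
import cv2
o,s=wsnap('w5')
```

```text
18.25 [0.4741 0.1042 0.1871] [[0.941, 0.338, 0.003], [0.338, -0.941, 0.001], [0.003, -0.0, -1.0]] [-0.6 -0.2 -1.2] -0.00020480825652314006
```

View pics/w5.png

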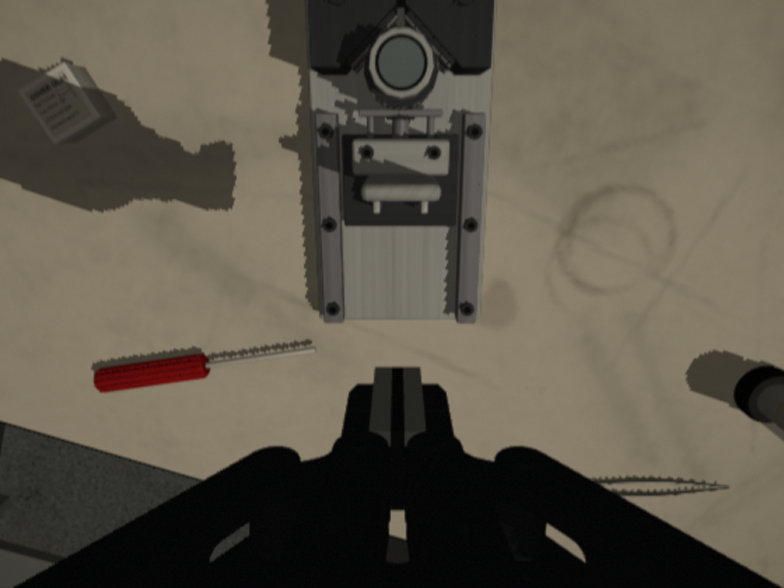

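The barrel's top is at (401,63), centred in the vee, with the pad behind it. One numeric check, then I'll hand in.

Run:
```python
from h import *
from plant import order
o,s=pickle.load(open('w5.pkl','rb'));x=np.load('vice.npy')
p=ray(s,np.array((401,63))/1.4,.082);e=p[:2]-x[:2];c,n=np.cos(x[2]),np.sin(x[2]);v=(c*e[0]+n*e[1],-n*e[0]+c*e[1]);print(v)
if abs(v[0]-.045)<.005 and abs(v[1])<.004: print(order.finish_job())
```

```text
(np.float64(0.04401275381646146), np.float64(0.00047144108525853587))
the job is handed in; nothing more can be done
None
```

The job is handed in: the barrel stands upright in the vee, held by the jaw alone, with its axis measured about 1 mm from the seat point; the last push was about 20 N, some 9–10 N above drag, and it took about 18 s of the 72 s allowed.

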